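# Lay the next brick slip with an even joint

### The job

Carry on the row of thin brick slips on the plywood splashback panel: stand the thin spacer (the one as thick as the joint already in the row) on the panel against the free end of the last glued slip, then lay the loose full-length slip flat on the other side of it, snug against the spacer and in line with the row. Leave the spacer standing in the joint, and leave everything else where it is.

Things in the scene. Friction and masses are not known exactly. Their poses are not given: they have to be found in the camera images.
- panel: Fixed plywood panel lying on the worktop, 120 x 300 x 12 mm (x, y, z); origin at the centre of its underside. Terracotta slips, 60 mm wide (x), 18 mm high, run along its y axis, centred on x = 0: a glued half slip (y -140 to -92 mm), a 12 mm joint, a glued full slip (y -80 to +20 mm), then bare plywood towards +y where the row goes on. Slip tops are 30 mm over the worktop.
- end_face (a point): Point on the panel's upper face (12 mm over the worktop), at the middle of the foot of the last glued slip's free end face. Axes as the panel's: +y points away from the glued slip along the row, x along the end face, z up. A slip laid right has its centre 62 mm along +y from here.
- slip: The loose full-length brick slip, terracotta, 60 x 100 x 18 mm (x, y, z), about 0.22 kg, lying flat on the worktop left or right of the panel; origin at the centre of its underside, long axis y, z up. Either end may face the joint.
- spacer: The thin spacer: black plastic block 50 x 12 x 40 mm (x, y, z), about 30 g, standing on its 50 x 12 mm edge on the worktop; origin at the centre of its underside; y is its thickness. Standing in the joint it rises 22 mm above the slips, so it can be pinched across its thickness above them.
- half_slip: Bystander: loose half slip, terracotta, 60 x 48 x 18 mm, lying flat; origin at the centre of its underside.
- thick_spacer: Bystander: the wrong spacer, black plastic, 50 x 24 x 40 mm, standing; origin at the centre of its underside.
- trowel: Bystander: flat steel trowel, blade 70 x 200 mm, with a wooden handle on top, 57 mm high in all, between robot and panel; origin under the blade's centre.
- level: Bystander: aluminium spirit level, 22 x 250 x 45 mm, standing on edge beyond the panel; origin at the centre of its underside.
- tub: Bystander: grey adhesive tub, 100 mm across, 100 mm high; origin at the centre of its underside.
- mug: Bystander: blue mug, 80 mm across, 90 mm high; origin at the centre of its underside.
- tape: Bystander: yellow tape measure, 65 x 35 x 60 mm; origin at the centre of its underside.
Mind the look-alikes: they are no part of the job. Leave any yellow look-alike of the slip alone.

How it is judged:
On the way:
1. the thin spacer stands on the panel within about 12 mm of the end of the last glued slip, before the loose slip is laid there (y of spacer in the frame of end_face between 0.002 and 0.018 m and x of spacer in the frame of end_face between -0.02 and 0.02 m and z of spacer in the frame of end_face below 0.004 m and angle between spacer's own z axis and vertical below 0.15 rad and angle between the x axis of spacer and the x axis of panel, either way round below 0.25 rad and distance between slip and end_face above 0.1 m), for 0.2 s.
At the end, for the whole second after the job is handed in: The loose slip lies flat on the panel, 9.5 to 15.5 mm from the glued slip, in line with the row within 7 mm and 0.06 rad; the thin spacer stands upright (0.15 rad) on the panel in that joint, within 20 mm of the row's middle line; both at rest (y of slip in the frame of end_face between 0.0595 and 0.0655 m and x of slip in the frame of end_face between -0.007 and 0.007 m and z of slip in the frame of end_face between -0.003 and 0.003 m and angle between slip's own z axis and vertical below 0.05 rad and angle between the y axis of slip and the y axis of panel, either way round below 0.06 rad and y of spacer in the frame of end_face between 0.003 and 0.0095 m and x of spacer in the frame of end_face between -0.02 and 0.02 m and z of spacer in the frame of end_face between -0.003 and 0.003 m and angle between spacer's own z axis and vertical below 0.15 rad and linear speed of each of slip, spacer below 0.01 m/s); the robot touches nothing.
It fails at once if a bystander is moved by more than 30 mm (distance of any of half_slip, thick_spacer, trowel, level, tub, mug, tape from where it was at the start of the episode above 0.03 m).
It also fails if it takes over 67 s, if anything falls off the work surface, if the arm or the gripper's body presses on something with over 40 N, if the wrist force passes 120 N, or if a joint passes its speed limit or range.

### The arm

A 6-joint arm with a two-finger parallel gripper is mounted at the origin on the work surface. World frame = base frame: x ahead of the robot, y to its left, z up, the work surface at z = 0. Lengths are in m, angles in rad, forces in N, time in s.
With the tool pointing down it reaches from about 0.25 to 0.725 m from the base axis. Payload 4 kg.
Tool frame: the origin (TCP) lies between the finger pads; the fingertips stand 8 mm ahead of it and the grasp point (between the pads) lies 11 mm behind it (bot.tip_reach is the distance from the TCP to the fingertips, in m); z points along the fingers, y is the line along which they close (so a half turn about z gives the same grasp; the last joint's range is limited). The gripper opens to 85 mm and grips with 20 to 120 N. Pads are 22 mm wide; open, the fingers measure 114 mm over their backs; the gripper's body (76 mm by 85 mm) begins 54 mm behind the grasp point. The pads swing forward as they close: fully open they stand 13 mm farther back than shut.
Start: joints at [1.173, 0.241, 0.005, 1.335, 0, 1.571], TCP at [0.194, 0.461, 0.239] pointing down, gripper open.
Joint ranges: [-2.72, 2.72], [-1.05, 1.87], [-1.09, 1.28], [-1.99, 2.15], [-1.42, 1.44], [-3.14, 3.14]. Speed limits (rad/s): [2.79, 2.79, 3.14, 3.14, 3.14, 3.14].

### API

Orientations are given as a unit quaternion [x, y, z, w].
In Python, from workcell import bot gives the robot as it stands.
- The arm moves only by the tool move_arm, never from a script. Its argument "deltas" is a list of rows, each a list of 7 numbers: the opening, from 0 (shut) to 1 (fully open), then the shift along the tool's x, y, z in mm, then the turn, a rotation vector about the tool's x, y, z in degrees. In form: [[gripper, tx, ty, tz, ax, ay, az], ...]. A call has 1 to 10 rows; each row shifts and turns the commanded pose from where the row before left it, along the tool's axes as they then stand; what a row does not reach is not made up. A row lasts 1/12 s, in which the tool goes at most 41.7 mm and 7.16 degrees, less where a joint would pass 70% of its speed; a pose out of reach is approached as far as the arm can. A call is refused whole if a number of a shift passes 41.7 or a number of a turn 7.16, either way. A call with a gripper value outside its range is refused whole. The fingers move at their own pace and stop on an object; the grip force is fixed at half the most. Time passes only in rows, so rows that do not move let the fingers close. It gives the time, the measured TCP pose, the force, the opening and the grip force at its end, in the units of the state.
- bot.get_obs(): the state, without advancing time (a new reading comes with each control period).
- bot.camera(name): name is "scene" or "top" or "wrist"; returns the picture (400x640x3 uint8, blue, green, red); there is no depth.
- bot.calibration(name): a dict with "K" (3x3 intrinsics, pixels), "position" and "orientation" of the camera in the world. Camera axes: x right, y down, z forward; pixel columns grow to the right and rows downward; lengths in m; the calibration is good to about 2 mm. A picture is of the moment at which its call begins: read the wrist's pose just before it. calibration takes no time and is no camera call; for the wrist camera it gives the pose at the moment of the call.
- bot.job_done(): hands the job in; it is judged then, once.
Trained networks look in the newest picture that a camera, given by its name, has taken for a name from the list of things; names that differ only in an ending like _2 or _b are one class to them, and where a whole thing is asked for, a point or a joint stands for the part that bears it (a point fixed in the world has none). Each returns a list of dicts, best first, with "conf" (0 to 1); they miss things now and then, are a little off and sometimes report something else, mostly with a low value. They report only what shows in the picture. A call takes as long as a camera call. They do not tell look-alikes from the thing itself.
- bot.outline_of(query, camera): "pixels" (400x640 bool, what is visible of it) and "rect" ([left, top, width, height] in pixels, round what is visible of it).
The state is a dict: "clock": time; "joint_pos": joint angles; "joint_vel": joint speeds; "tau": joint torques, N m; "eef_pos": TCP position; "tool_rot": TCP orientation; "ft_force": force on the tool from outside, world axes, zero at the start; "ft_torque": the same for the moment, N m; "grip_width": finger opening in m; "grasp_force": force on a finger pad.
Only numpy, scipy, OpenCV 4.12 (cv2) and the standard library are available. Lean on these libraries where they do the work, as an engineer would, in place of code of your own. Each camera call takes 0.05 s, during which the arm holds its last target. There are 200 camera calls.

## Working session

There is one attempt and no reset: what is moved stays moved. The work goes in short steps, Python scripts to look and compute and a tool call to move; the robot and the scene stay as the last step left them, time stands still between calls to the robot, and variables do not carry over. Pictures are saved under pics/ and viewed, at most 12 in all, crops included, and the job is handed in when it is done.

Besides the shell and the picture viewer there is one more tool, called after "Emit:" in YAML: its name, and indented under it one key for each argument. move_arm: Moves the arm, as the interface text tells. Its arguments: {"type":"object","properties":{"deltas":{"type":"array","items":{"type":"array","items":{"type":"number"}}}},"required":["deltas"]}

```bash
mkdir -p pics
cat > h.py <<'E'
import numpy as np, cv2
from scipy.spatial.transform import Rotation as R
from workcell import bot
def unproj(cam,uv,z,cal=None):
    c=cal or bot.calibration(cam); uv=np.atleast_2d(np.array(uv,float))
    d=np.c_[uv,np.ones(len(uv))]@np.linalg.inv(c["K"]).T@R.from_quat(c["orientation"]).as_matrix().T
    p=np.array(c["position"]); return p+d*((z-p[2])/d[:,2])[:,None]
def proj(cam,P):
    c=bot.calibration(cam); q=(np.atleast_2d(P)-c["position"])@R.from_quat(c["orientation"]).as_matrix()
    q=q@np.array(c["K"]).T; return q[:,:2]/q[:,2:]
E
python3 - <<'E'
from h import *
im=bot.camera("top"); cv2.imwrite("pics/top0.png",im); 
c=bot.calibration("top"); print(c)
for n in ["slip","spacer","panel","half_slip","thick_spacer","trowel","level","tub","mug","tape"]:
    for o in bot.outline_of(n,"top")[:4]:
        m=o["pixels"].astype(np.uint8)
        cs=max(cv2.findContours(m,0,2)[0],key=cv2.contourArea); r=cv2.minAreaRect(cs)
        b=cv2.boxPoints(r); print(n,round(o["conf"],2),o["rect"],unproj("top",b,0.0)[:,:2].round(3).tolist(),im[o["pixels"]].mean(0).round())
s=bot.get_obs(); print(s["clock"],s["tool_rot"])
E
```

```text
{'K': array([[392.77119691,   0.        , 319.03423338],
       [  0.        , 392.77119691, 193.71131086],
       [  0.        ,   0.        ,   1.        ]]), 'position': array([ 0.37839874, -0.01116901,  1.04365573]), 'orientation': array([-0.70424458,  0.70452272, -0.06245522,  0.06153572])}
slip 0.73 [159.1, 220.3, 47.3, 36.4] [[0.435, 0.418], [0.495, 0.395], [0.451, 0.296], [0.392, 0.319]] [ 52.  78. 137.]
slip 0.7 [139.9, 270.5, 41.9, 45.9] [[0.264, 0.446], [0.363, 0.408], [0.337, 0.347], [0.239, 0.385]] [ 10. 150. 178.]
spacer 0.47 [184.5, 192.0, 13.5, 16.4] [[0.528, 0.359], [0.574, 0.339], [0.562, 0.315], [0.517, 0.335]] [33. 34. 34.]
spacer 0.41 [236.1, 149.0, 114.4, 68.5] [[0.628, 0.221], [0.69, -0.082], [0.563, -0.105], [0.503, 0.192]] [ 87. 125. 165.]
panel 0.96 [233.9, 152.3, 118.6, 59.1] [[0.627, 0.217], [0.689, -0.082], [0.567, -0.105], [0.507, 0.189]] [ 85. 124. 165.]
half_slip 0.81 [442.3, 226.1, 17.5, 28.6] [[0.415, -0.328], [0.477, -0.335], [0.474, -0.388], [0.412, -0.381]] [ 52.  79. 138.]
thick_spacer 0.61 [456.2, 184.9, 19.2, 17.3] [[0.551, -0.382], [0.605, -0.
[... 495 characters left out ...]
748, -0.483], [0.627, -0.444]] [67. 54. 37.]
tub 0.75 [176.7, 107.9, 45.7, 46.9] [[0.775, 0.408], [0.838, 0.323], [0.72, 0.243], [0.66, 0.327]] [127. 130. 129.]
tub 0.4 [183.0, 193.2, 11.4, 15.9] [[0.529, 0.36], [0.572, 0.338], [0.56, 0.316], [0.517, 0.338]] [28. 28. 28.]
tub 0.35 [442.5, 225.8, 18.2, 27.3] [[0.479, -0.335], [0.479, -0.388], [0.416, -0.384], [0.416, -0.331]] [ 54.  80. 138.]
mug 0.91 [442.9, 121.2, 40.8, 46.9] [[0.652, -0.344], [0.776, -0.378], [0.751, -0.483], [0.628, -0.447]] [68. 55. 39.]
tape 0.89 [414.7, 134.8, 23.0, 29.1] [[0.663, -0.264], [0.745, -0.3], [0.727, -0.34], [0.646, -0.305]] [ 19. 135. 155.]
0.55 [1.97579954e-01 9.80286775e-01 1.10736984e-05 1.47807191e-06]
```

View pics/top0.png

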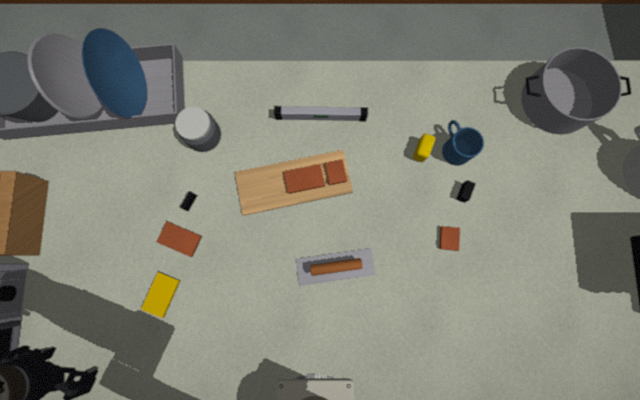

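The black blocks are at (188,201), thin and near the slip, and (465,190), visibly thicker. The terracotta full slip is at (179,238) and the yellow look-alike at (160,294). The panel runs from (235,190) to (350,172) with its bare end on the left (+y). I'll confirm these in an enlarged crop.

Run:
```python
from h import *
im=bot.camera("top"); 
a=cv2.resize(im[180:320,135:255],None,fx=4,fy=4,interpolation=cv2.INTER_CUBIC)[:560]; b=cv2.resize(im[170:260,430:490],None,fx=4,fy=4,interpolation=cv2.INTER_CUBIC)
out=np.zeros((560,740,3),np.uint8); out[:a.shape[0],:480]=a; out[:360,490:730]=b; cv2.imwrite("pics/crop.png",out)
def rect(m,z):
    cs=max(cv2.findContours(m.astype(np.uint8),0,2)[0],key=cv2.contourArea)
    P=unproj("top",cs[:,0,:],z)[:,:2].astype(np.float32); return cv2.minAreaRect(P*1000)
for n,z in [("slip",.018),("spacer",.04),("panel",.012),("thick_spacer",.04)]:
    for o in bot.outline_of(n,"top")[:2]: print(n,o["conf"],rect(o["pixels"],z))
# glued slips: terracotta colour in panel area
hsv=cv2.cvtColor(im,cv2.COLOR_BGR2HSV); m=((hsv[...,0]<12)&(hsv[...,1]>130)&(hsv[...,2]>90)).astype(np.uint8)
for c in cv2.findContours(m,0,2)[0]:
    if cv2.contourArea(c)>80:
        for z in (.018,.03): print(c[:,0].mean(0),z,cv2.minAreaRect((unproj("top",c[:,0],z)[:,:2]*1000).astype(np.float32)))
c=bot.calibration("wrist");s=bot.get_obs();T=R.from_quat(s["tool_rot"])
print("cam in tool",T.inv().apply(c["position"]-s["eef_pos"]),(T.inv()*R.from_quat(c["orientation"])).as_matrix().round(2),c["K"],bot.tip_reach,s["grip_width"],s["eef_pos"]); print(T.as_matrix().round(3))
```

```text
slip 0.82 ((443.0777893066406, 350.9610595703125), (103.8087387084961, 61.393001556396484), 66.78387451171875)
slip 0.79 ((301.9394226074219, 388.83538818359375), (64.09407806396484, 102.31609344482422), 68.24748229980469)
spacer 0.58 ((538.0662231445312, 323.5473327636719), (24.96306610107422, 46.805076599121094), 63.882389068603516)
panel 0.63 ((595.5303344726562, 56.25401306152344), (126.3666000366211, 303.220703125), 11.433453559875488)
panel 0.51 ((697.6758422851562, -406.8592529296875), (107.5007095336914, 126.88310241699219), 74.46683502197266)
thick_spacer 0.72 ((563.0201416015625, -395.614501953125), (37.29059982299805, 62.79756164550781), 65.4771499633789)
[450.30769231 238.92307692] 0.018 ((443.4767761230469, -351.8058776855469), (44.29135513305664, 56.75606155395508), 86.43301391601562)
[450.30769231 238.92307692] 0.03 ((442.71539306640625, -347.8204650878906), (43.77312469482422, 56.092018127441406), 86.43301391601562)
[178.67391304 238.86956522] 0.018 ((442.1922912597656, 352.0901794433594), (99.92334747314453, 57.1084098815918), 67.29409790039062)
[178.67391304 238.869
[... 323 characters left out ...]
(59.9129753112793, 99.23665618896484), 11.5025634765625)
[335.65789474 171.97368421] 0.018 ((620.0713500976562, -56.35149002075195), (60.00879669189453, 47.450660705566406), 12.741881370544434)
[335.65789474 171.97368421] 0.03 ((617.2438354492188, -55.822853088378906), (59.30671691894531, 46.8955078125), 12.741969108581543)
cam in tool [ 0.07947685 -0.00133152 -0.13370341] [[-0.   -0.95 -0.31]
 [ 1.   -0.   -0.  ]
 [ 0.   -0.31  0.95]] [[342.46564484   0.         319.01579295]
 [  0.         342.46564484 196.65028039]
 [  0.           0.           1.        ]] 0.008 0.08536497358691973 [0.19369271 0.46095043 0.23931846]
[[-0.922  0.387  0.   ]
 [ 0.387  0.922 -0.   ]
 [-0.    -0.    -1.   ]]
```

View pics/crop.png

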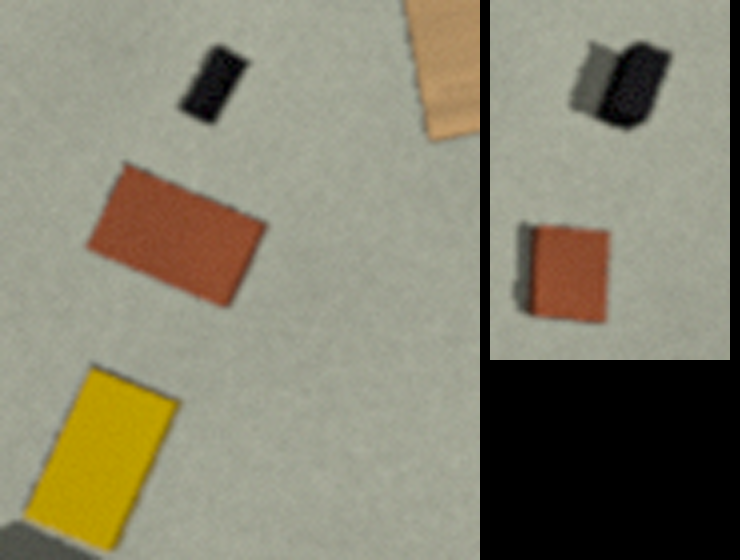

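The spacer at (188,201) is the thin one: it shows 25 mm across including its side, against 37 mm for the one at (465,190). The terracotta slip at (179,238) is the real one. The panel yaw is about 11.6° and end_face is near (589, 77) mm. Next I go above the thin spacer.

Emit:
move_arm:
  deltas:
    - [1,-37,1.3,8,0,0,0]
    - [1,-37,1.3,8,0,0,0]
    - [1,-37,1.3,8,0,0,0]
    - [1,-37,1.3,8,0,0,0]
    - [1,-37,1.3,8,0,0,0]
    - [1,-37,1.3,8,0,0,0]
    - [1,-37,1.3,8,0,0,0]
    - [1,-37,1.3,8,0,0,0]
    - [1,-37,1.3,8,0,0,0]
    - [1,-37,1.3,8,0,0,0]

```text
clock: 1.63
eef_pos: [0.5415, 0.3286, 0.1588]
tool_rot: [0.198, 0.98, 0.0, -0.0]
ft_force: [0.4, 0.8, 0.8]
grip_width: 0.0853
grasp_force: 0.0
```

Emit:
move_arm:
  deltas:
    - [1,0,0,0,0,0,0]
    - [1,0,0,0,0,0,0]
    - [1,0,0,0,0,0,0]

```text
clock: 1.88
eef_pos: [0.5394, 0.3294, 0.1589]
tool_rot: [0.198, 0.98, -0.0, -0.001]
ft_force: [-1.1, 0.6, 0.0]
grip_width: 0.0856
grasp_force: 0.0
```

```bash
cat > m.py <<'E'
from h import *
def info():
    s=bot.get_obs(); M=R.from_quat(s["tool_rot"]).as_matrix()
    print("t",round(s["clock"],2),"tcp",(s["eef_pos"]*1000).round(1),"y ax",M[:,1].round(3),"z",M[:,2].round(3),"w",round(s["grip_width"]*1000,1),"F",np.round(s["ft_force"],1)); return s,M
def look(fn,n,hull):
    s,M=info(); im=bot.camera("wrist"); cv2.imwrite(fn,im)
    return im,bot.outline_of(n,"wrist")
from scipy.optimize import least_squares
def fitbox(mask,dims,x0,zb,cam="wrist"):
    """fit x,y(mm),yaw of a standing box to its outline by matching silhouette"""
    tgt=mask.astype(np.uint8); H=np.array([[a,b,c] for a in(-.5,.5) for b in(-.5,.5) for c in(0,1)])*np.array(dims)
    cal=bot.calibration(cam); Rm=R.from_quat(cal["orientation"]).as_matrix();K=np.array(cal["K"])
    def cost(p):
        W=(H@R.from_euler("z",p[2],degrees=True).as_matrix().T+[p[0],p[1],zb])/1000
        q=(W-cal["position"])@Rm@K.T; q=(q[:,:2]/q[:,2:])
        m=np.zeros_like(tgt); hull=cv2.convexHull(q.astype(np.float32))
        cv2.fillConvexPoly(m,np.round(hull*16).astype(np.int32),1,cv2.LINE_AA,4)
        return 1-(m&tgt).sum()/max(1,(m|tgt).sum())
    from scipy.optimize import minimize
    r=minimize(cost,x0,method="Nelder-Mead",options=dict(initial_simplex=np.array(x0)+np.array([[0,0,0],[8,0,0],[0,8,0],[0,0,6]]),xatol=.05,fatol=1e-4))
    return r.x.round(1),round(1-r.fun,3)
E
python3 - <<'E'
from m import *
im,o=look("pics/w1.png","spacer",0)
for k in o[:3]:
    print(k["conf"],k["rect"],im[k["pixels"]].mean(0)); print(fitbox(k["pixels"],(50,12,40),[541,329,-25],0))
for k in bot.outline_of("slip","wrist")[:3]: print("slip",k["conf"],k["rect"],im[k["pixels"]].mean(0),fitbox(k["pixels"],(60,100,18),[443,352,-23],0))
E
```

```text
t 1.88 tcp [539.4 329.4 158.9] y ax [ 0.388  0.922 -0.001] z [-0.001 -0.    -1.   ] w 85.6 F [-1.1  0.6  0. ]
0.69 [314.1, 154.0, 21.0, 69.3] [65.14080717 70.84932735 69.4941704 ]
(array([538.4, 332.6, -26.3]), np.float64(0.932))
slip 0.86 [232.8, 9.1, 136.8, 88.6] [ 71.72536321  92.58480658 140.442237  ] (array([440.5, 355.3, -22.7]), np.float64(0.975))
```

View pics/w1.png

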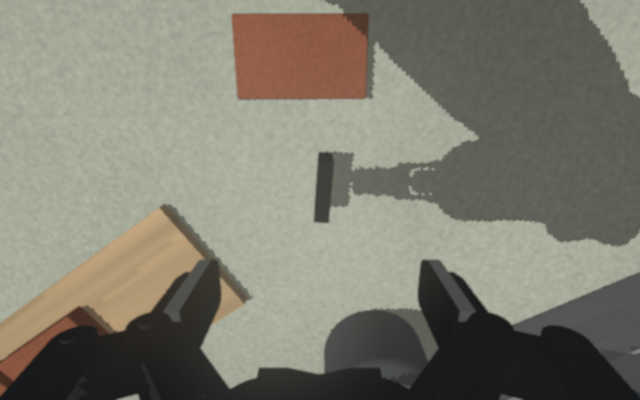

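The wrist view shows the thin spacer at (323,187) and the slip at (300,55). Both silhouette fits are good.

Emit:
move_arm:
  deltas:
    - [0.7,2.2,2.6,25,0,0,3.5]
    - [0.6,0,0,35,0,0,0]
    - [0.5,0,0,35,0,0,0]
    - [0.5,0,0,25,0,0,0]
    - [0.5,0,0,10,0,0,0]
    - [0.5,0,0,0,0,0,0]
    - [0.5,0,0,0,0,0,0]

```text
clock: 2.62
eef_pos: [0.5387, 0.3337, 0.0303]
tool_rot: [0.227, 0.974, 0.0, 0.0]
ft_force: [0.3, 0.9, -0.7]
grip_width: 0.0425
grasp_force: 0.0
```

Run:
```python
from m import *
im,o=look("pics/w2.png","spacer",0)
for k in o[:2]: print(k["conf"],k["rect"],fitbox(k["pixels"],(50,12,40),[538,332,-26],0))
```

```text
t 2.62 tcp [538.7 333.7  30.3] y ax [0.442 0.897 0.001] z [ 0.001  0.    -1.   ] w 42.5 F [ 0.3  0.9 -0.7]
0.96 [306.4, 204.2, 28.7, 132.2] (array([540.5, 332.2, -27.1]), np.float64(0.973))
```

View pics/w2.png

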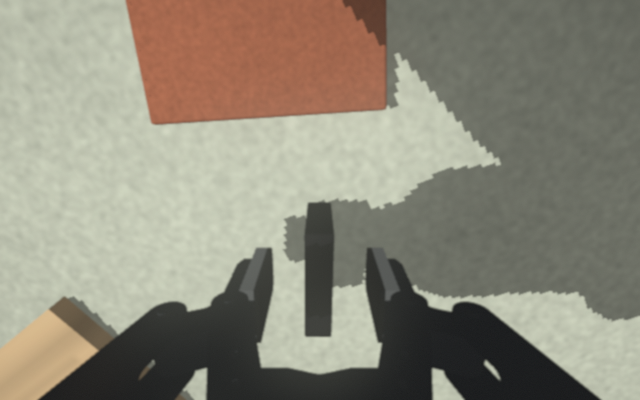

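The spacer stands between the pads at (320,270), centred. I close on it and lift.

Emit:
move_arm:
  deltas:
    - [0.3,-2,0,1,0,0,0]
    - [0,0,0,0,0,0,0]
    - [0,0,0,0,0,0,0]
    - [0,0,0,0,0,0,0]
    - [0,0,0,0,0,0,0]
    - [0,0,0,0,0,0,0]
    - [0,0,0,0,0,0,0]

```text
clock: 3.3
eef_pos: [0.5419, 0.3325, 0.03]
tool_rot: [0.228, 0.974, 0.001, 0.001]
ft_force: [-0.1, 0.3, 5.9]
grip_width: 0.0103
grasp_force: 61.1
```

Emit:
move_arm:
  deltas:
    - [0,0,0,-10,0,0,0]
    - [0,0,0,-25,0,0,0]
    - [0,0,0,-30,0,0,0]
    - [0,0,0,-25,0,0,0]
    - [0,0,0,0,0,0,0]
    - [0,0,0,0,0,0,0]

```text
clock: 3.8
eef_pos: [0.5417, 0.3326, 0.1207]
tool_rot: [0.227, 0.974, 0.002, 0.001]
ft_force: [-0.2, -0.8, -1.1]
grip_width: 0.0103
grasp_force: 60.4
```

Run:
```python
from m import *
s,M=info()
yaw=np.degrees(np.arctan2(-M[0,1],M[1,1]));print(yaw)
e=np.array([589.4,77.0]);u=np.array([-np.sin(np.radians(11.6)),np.cos(np.radians(11.6))])
t=e+40*u; d=np.r_[t-s["eef_pos"][:2]*1000,0]; 
# after rotating to yaw 11.6 tool axes
print("target",t,"delta in present tool axes",M.T@d)
```

```text
t 3.8 tcp [541.7 332.6 120.7] y ax [0.443 0.897 0.004] z [ 0.004  0.002 -1.   ] w 10.3 F [-0.2 -0.8 -1.1]
-26.293167240954382
target [581.35688315 116.18300998] delta in present tool axes [-131.45422516 -176.4737866    -0.35021745]
```

Emit:
move_arm:
  deltas:
    - [0,-22,-29.4,0,0,0,0]
    - [0,-22,-29.4,0,0,0,0]
    - [0,-22,-29.4,0,0,0,0]
    - [0,-22,-29.4,0,0,0,0]
    - [0,-22,-29.4,0,0,0,0]
    - [0,-22,-29.4,0,0,0,0]

```text
clock: 4.3
eef_pos: [0.5793, 0.1134, 0.1165]
tool_rot: [0.227, 0.974, -0.001, -0.002]
ft_force: [0.4, 0.3, -0.4]
grip_width: 0.0106
grasp_force: 60.4
```

Emit:
move_arm:
  deltas:
    - [0,0,0,0,0,0,-6.3]
    - [0,0,0,0,0,0,-6.3]
    - [0,0,0,0,0,0,-6.3]
    - [0,0,0,0,0,0,-6.3]
    - [0,0,0,0,0,0,-6.3]
    - [0,0,0,0,0,0,-6.3]
    - [0,0,0,0,0,0,0]
    - [0,0,0,0,0,0,0]

```text
clock: 4.97
eef_pos: [0.5797, 0.1151, 0.1169]
tool_rot: [-0.099, 0.995, -0.0, -0.002]
ft_force: [0.1, -1.0, -0.2]
grip_width: 0.0102
grasp_force: 60.3
```

Run:
```python
from m import *
s,M=info()
im=bot.camera("wrist"); cv2.imwrite("pics/w3.png",im)
hsv=cv2.cvtColor(im,cv2.COLOR_BGR2HSV); m=((hsv[...,0]<12)&(hsv[...,1]>110)&(hsv[...,2]>70)).astype(np.uint8)
cv2.imwrite("pics/m3.png",m*255)
for c in cv2.findContours(m,0,2)[0]:
    if cv2.contourArea(c)>300: print(cv2.boundingRect(c),cv2.minAreaRect((unproj("wrist",c[:,0],.03)[:,:2]*1000).astype(np.float32)))
e=np.array([589.4,77.0]);u=np.array([-np.sin(np.radians(11.6)),np.cos(np.radians(11.6))]);v=np.array([u[1],-u[0]])
P=[np.r_[e+a*v+b*u,z]/1000 for a,b,z in [(-30,0,30),(30,0,30),(-30,-100,30),(30,-100,30),(-60,130,12),(60,130,12)]]
print(proj("wrist",P).round(1))
```

```text
t 4.97 tcp [579.7 115.1 116.9] y ax [-0.197  0.98   0.   ] z [-0.003 -0.001 -1.   ] w 10.2 F [ 0.1 -1.  -0.2]
(22, 167, 98, 85) ((613.7230224609375, -51.100582122802734), (61.20356369018555, 56.382808685302734), 11.844110488891602)
(111, 166, 155, 85) ((597.2362060546875, 28.20241928100586), (61.0808219909668, 101.1127700805664), 11.32746696472168)
(620, 45, 20, 42) ((454.1661376953125, 280.9159240722656), (24.055072784423828, 11.056915283203125), 27.095252990722656)
[[260.3 169.6]
 [265.  251.7]
 [109.1 170.3]
 [125.1 252.3]
 [452.2 119.8]
 [435.1 275. ]]
```

View pics/w3.png

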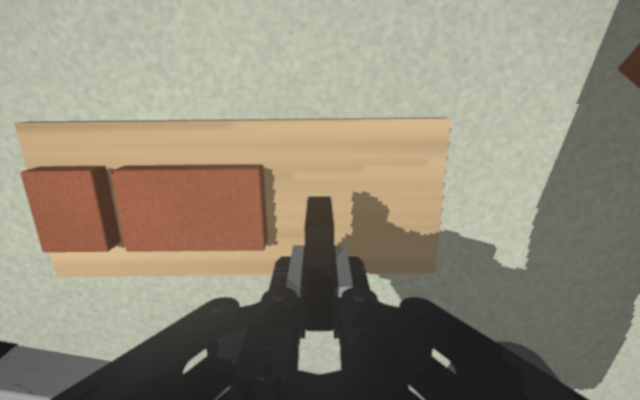

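The view shows the glued slip's free end at x≈265 (rows 166–251) and the spacer in the gripper at x≈320. My prediction matches within about 2 mm. I lower it close to the end and look again.

Emit:
move_arm:
  deltas:
    - [0,0,-11,20,0,0,0]
    - [0,0,-11,30,0,0,0]
    - [0,0,0,15,0,0,0]
    - [0,0,0,5,0,0,0]
    - [0,0,0,0,0,0,0]
    - [0,0,0,0,0,0,0]

```text
clock: 5.52
eef_pos: [0.5854, 0.0941, 0.0486]
tool_rot: [-0.1, 0.995, 0.0, 0.0]
ft_force: [-0.1, 0.2, 0.1]
grip_width: 0.0107
grasp_force: 60.3
```

Run:
```python
from m import *
s,M=info()
im=bot.camera("wrist"); cv2.imwrite("pics/w4.png",im[60:360,100:420].repeat(2,0).repeat(2,1))
for k in bot.outline_of("spacer","wrist")[:2]: print(k["conf"],k["rect"],fitbox(k["pixels"],(50,12,40),[s["eef_pos"][0]*1000,s["eef_pos"][1]*1000,11.5],s["eef_pos"][2]*1000-30))
hsv=cv2.cvtColor(im,cv2.COLOR_BGR2HSV); m=((hsv[...,0]<12)&(hsv[...,1]>110)&(hsv[...,2]>110)).astype(np.uint8)
for c in cv2.findContours(m,0,2)[0]:
    if cv2.contourArea(c)>300: print(cv2.boundingRect(c),cv2.minAreaRect((unproj("wrist",c[:,0],.03)[:,:2]*1000).astype(np.float32)))
u=np.array([-.198,.98]);v=np.array([.98,.198]);e=np.array([588.3,77.1])
print(proj("wrist",[np.r_[e+a*v,z]/1000 for a,z in[(-30,30),(30,30),(-30,12)]]).round(1))
```

```text
t 5.52 tcp [585.4  94.1  48.6] y ax [-0.199  0.98   0.   ] z [ 0.  0. -1.] w 10.7 F [-0.1  0.2  0.1]
0.93 [305.8, 198.4, 29.2, 132.7] (array([583.6,  93.1,  10.7]), np.float64(0.922))
(0, 199, 73, 108) ((615.9686279296875, -51.81825637817383), (59.16424560546875, 37.96043395996094), 11.488321304321289)
(71, 190, 213, 117) ((597.8881225585938, 27.272632598876953), (63.200130462646484, 100.08917999267578), 12.194765090942383)
[[283.6 195.2]
 [287.2 304.3]
 [287.  184.7]]
```

View pics/w4.png

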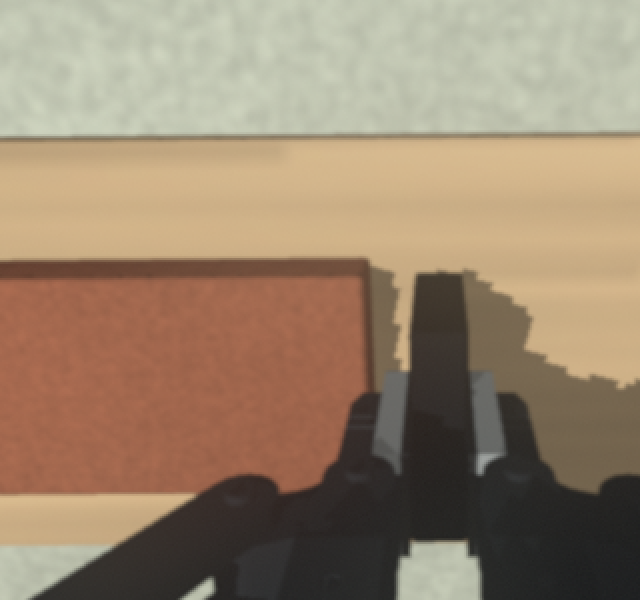

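The crop shows the end's top edge at full-frame x≈282–284 and the spacer's foot centred at x≈319.5. Seen by the same camera, the spacer centre is 17.5 mm from the end face and parallel to it. I'll move 10.5 mm towards it, then down.

Emit:
move_arm:
  deltas:
    - [0,0,-5.5,0,0,0,0]
    - [0,0,-5,0,0,0,0]
    - [0,0,0,2,0,0,0]
    - [0,0,0,2,0,0,0]
    - [0,0,0,0.5,0,0,0]
    - [0,0,0,0,0,0,0]

```text
clock: 6.12
eef_pos: [0.587, 0.0833, 0.0435]
tool_rot: [-0.1, 0.995, -0.0, -0.0]
ft_force: [0.8, 0.3, -0.1]
grip_width: 0.0111
grasp_force: 60.3
```

Emit:
move_arm:
  deltas:
    - [0,0,0,1,0,0,0]
    - [0,0,0,0.7,0,0,0]
    - [0,0,0,0,0,0,0]

```text
clock: 6.37
eef_pos: [0.5873, 0.0836, 0.042]
tool_rot: [-0.1, 0.995, -0.0, -0.0]
ft_force: [0.5, -0.6, -1.1]
grip_width: 0.0106
grasp_force: 60.4
```

Emit:
move_arm:
  deltas:
    - [0,0,0,0.6,0,0,0]
    - [0,0,0,0,0,0,0]
    - [0,0,0,0,0,0,0]

```text
clock: 6.62
eef_pos: [0.5873, 0.0836, 0.042]
tool_rot: [-0.1, 0.995, 0.0, 0.0]
ft_force: [-1.7, -0.2, 4.5]
grip_width: 0.0107
grasp_force: 61.0
```

Emit:
move_arm:
  deltas:
    - [0,0,0,0.6,0,0,0]
    - [0,0,0,0,0,0,0]
    - [0,0,0,0,0,0,0]

```text
clock: 6.87
eef_pos: [0.5873, 0.0835, 0.042]
tool_rot: [-0.1, 0.995, 0.0, 0.0]
ft_force: [-3.0, -1.0, 8.2]
grip_width: 0.0102
grasp_force: 61.6
```

Standing on the panel (8 N). I release it and lift straight up.

Emit:
move_arm:
  deltas:
    - [0,0,0,-0.7,0,0,0]
    - [0.2,0,0,0,0,0,0]
    - [0.3,0,0,0,0,0,0]
    - [0.35,0,0,0,0,0,0]
    - [0.35,0,0,0,0,0,0]
    - [0.35,0,0,-5,0,0,0]
    - [0.35,0,0,-20,0,0,0]
    - [0.35,0,0,-30,0,0,0]
    - [0.5,0,0,-40,0,0,0]
    - [0.5,0,0,-30,0,0,0]

```text
clock: 7.7
eef_pos: [0.5876, 0.0835, 0.1693]
tool_rot: [-0.1, 0.995, 0.0, 0.001]
ft_force: [0.6, -0.3, 0.4]
grip_width: 0.0426
grasp_force: 0.0
```

Emit:
move_arm:
  deltas:
    - [1,0,41,0,0,0,0]
    - [1,0,25,0,0,0,0]
    - [1,0,0,0,0,0,0]
    - [1,0,0,0,0,0,0]
    - [1,0,0,0,0,0,0]

```text
clock: 8.12
eef_pos: [0.574, 0.148, 0.1665]
tool_rot: [-0.1, 0.995, -0.0, -0.0]
ft_force: [-0.2, -0.2, 0.0]
grip_width: 0.0852
grasp_force: 0.0
```

Run:
```python
from m import *
s,M=info()
im=bot.camera("wrist"); cv2.imwrite("pics/w5.png",im)
for k in bot.outline_of("spacer","wrist")[:2]: print(k["conf"],k["rect"],fitbox(k["pixels"],(50,12,40),[588,83,11.5],12))
hsv=cv2.cvtColor(im,cv2.COLOR_BGR2HSV); m=((hsv[...,0]<12)&(hsv[...,1]>110)&(hsv[...,2]>110)).astype(np.uint8)
for c in cv2.findContours(m,0,2)[0]:
    if cv2.contourArea(c)>300: print(cv2.boundingRect(c),cv2.minAreaRect((unproj("wrist",c[:,0],.03)[:,:2]*1000).astype(np.float32)))
yaw=np.degrees(np.arctan2(-M[0,1],M[1,1]))
print(yaw,"to slip",M.T@np.r_[np.array([442.5,353.5])-s["eef_pos"][:2]*1000,0], s["joint_pos"].round(2))
```

```text
t 8.12 tcp [574.  148.  166.5] y ax [-0.2    0.98  -0.001] z [-0.    -0.001 -1.   ] w 85.2 F [-0.2 -0.2  0. ]
0.24 [394.2, 308.2, 128.0, 90.9] (array([588. ,  83. ,  11.5]), np.float64(0.0))
(31, 154, 71, 69) ((615.0823974609375, -56.42455291748047), (58.263309478759766, 45.978057861328125), 11.421436309814453)
(105, 153, 123, 70) ((597.940673828125, 26.485366821289062), (59.05339431762695, 98.27516174316406), 11.407750129699707)
11.529700280815673 to slip [ 8.77500167e+01  2.27647490e+02 -8.19811563e-02] [ 0.25  0.46  0.13  1.24 -0.    0.05]
```

View pics/w5.png

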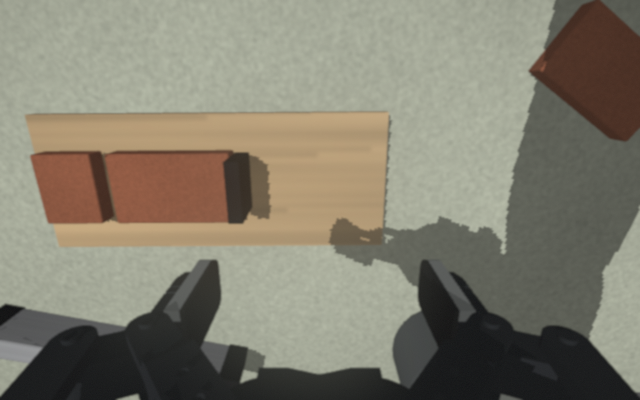

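The spacer stands at (238,187), hard by the glued end. Now to the slip, turning the tool across its width.

Emit:
move_arm:
  deltas:
    - [1,12.5,32.5,0,0,0,0]
    - [1,12.5,32.5,0,0,0,0]
    - [1,12.5,32.5,0,0,0,0]
    - [1,12.5,32.5,0,0,0,0]
    - [1,12.5,32.5,0,0,0,0]
    - [1,12.5,32.5,0,0,0,0]
    - [1,12.5,32.5,0,0,0,0]

```text
clock: 8.8
eef_pos: [0.4426, 0.3538, 0.1664]
tool_rot: [-0.099, 0.995, -0.0, -0.0]
ft_force: [1.3, 0.6, 0.2]
grip_width: 0.0853
grasp_force: 0.0
```

Emit:
move_arm:
  deltas:
    - [1,0,0,0,0,0,-7]
    - [1,0,0,0,0,0,-7]
    - [1,0,0,0,0,0,-7]
    - [1,0,0,0,0,0,-7]
    - [1,0,0,0,0,0,-7]
    - [1,0,0,0,0,0,-7]
    - [1,0,0,0,0,0,-7]
    - [1,0,0,0,0,0,-7]
    - [1,0,0,0,0,0,0]
    - [1,0,0,0,0,0,0]

```text
clock: 9.63
eef_pos: [0.4435, 0.3529, 0.1663]
tool_rot: [-0.554, 0.833, -0.0, -0.0]
ft_force: [-0.6, -0.1, 0.7]
grip_width: 0.0852
grasp_force: 0.0
```

Run:
```python
from m import *
s,M=info()
im=bot.camera("wrist"); cv2.imwrite("pics/w6.png",im)
for k in bot.outline_of("slip","wrist")[:3]: 
    r,q=fitbox(k["pixels"],(60,100,18),[442,353,-23],0); print(k["conf"],k["rect"],im[k["pixels"]].mean(0),r,q, M.T@np.r_[r[:2]-s["eef_pos"][:2]*1000,0])
print(np.degrees(np.arctan2(-M[0,1],M[1,1])),s["joint_pos"].round(2))
```

```text
t 9.63 tcp [443.5 352.9 166.3] y ax [-0.922  0.387  0.   ] z [-0. -0. -1.] w 85.2 F [-0.6 -0.1  0.7]
0.75 [284.1, 121.6, 75.8, 118.0] [ 79.99764851 100.91905941 147.06769802] [440.1 354.7 -22.4] 0.98 [-3.93822534e-01  3.80188809e+00  3.38160654e-04]
0.73 [427.6, 118.7, 132.1, 81.1] [ 52.27142535 102.90189445 115.56213351] [442. 353. -23.] 0.0 [4.39216132e-01 1.39231415e+00 4.51588931e-04]
67.25113597787156 [ 0.67  0.41  0.05  1.21 -0.   -0.5 ]
```

View pics/w6.png

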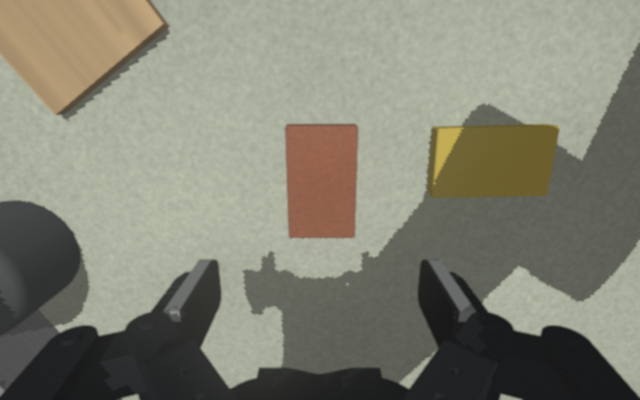

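The slip is at (322,180), with the yellow look-alike well clear at (495,160). I descend, check the force, then close.

Emit:
move_arm:
  deltas:
    - [1,0,2,35,0,0,0]
    - [1,0,0,35,0,0,0]
    - [1,0,0,35,0,0,0]
    - [1,0,0,30,0,0,0]
    - [1,0,0,15,0,0,0]
    - [1,0,0,7,0,0,0]
    - [1,0,0,0,0,0,0]
    - [1,0,0,0,0,0,0]

```text
clock: 10.4
eef_pos: [0.4417, 0.3547, 0.0102]
tool_rot: [-0.555, 0.832, 0.0, 0.0]
ft_force: [0.4, 0.5, 0.3]
grip_width: 0.0852
grasp_force: 0.0
```

Emit:
move_arm:
  deltas:
    - [0.8,0,0,0,0,0,0]
    - [0.7,0,0,0,0,0,0]
    - [0.6,0,0,0,0,0,0]
    - [0.4,0,0,0,0,0,0]
    - [0,0,0,0,0,0,0]
    - [0,0,0,0,0,0,0]

```text
clock: 10.9
eef_pos: [0.4426, 0.3555, 0.0119]
tool_rot: [-0.556, 0.831, 0.0, 0.002]
ft_force: [-0.3, 0.0, 6.9]
grip_width: 0.0583
grasp_force: 65.6
```

Emit:
move_arm:
  deltas:
    - [0,0,0,-8,0,0,0]
    - [0,0,0,-25,0,0,0]
    - [0,0,0,-35,0,0,0]
    - [0,0,0,-35,0,0,0]
    - [0,0,0,-15,0,0,0]
    - [0,0,0,0,0,0,0]
    - [0,0,0,0,0,0,0]

```text
clock: 11.48
eef_pos: [0.4414, 0.3547, 0.1286]
tool_rot: [-0.556, 0.831, 0.0, 0.001]
ft_force: [-1.0, 0.6, -2.3]
grip_width: 0.0583
grasp_force: 65.2
```

Run:
```python
from m import *
s,M=info()
im=bot.camera("wrist"); cv2.imwrite("pics/w7.png",im)
tz=s["eef_pos"][2]*1000-12
for k in bot.outline_of("slip","wrist")[:2]: 
    r,q=fitbox(k["pixels"],(60,100,18),[s["eef_pos"][0]*1000,s["eef_pos"][1]*1000,-23],tz); print(k["conf"],k["rect"],r,q, M.T@np.r_[r[:2]-s["eef_pos"][:2]*1000,0])
e=np.array([589.4,76.4]);u=np.array([-.199,.98]); t=e+(62+30)*u
print(np.degrees(np.arctan2(-M[0,1],M[1,1])),t,M.T@np.r_[t-s["eef_pos"][:2]*1000,0])
```

```text
t 11.48 tcp [441.4 354.7 128.6] y ax [-0.924  0.383 -0.001] z [ 0.002  0.001 -1.   ] w 58.3 F [-1.   0.6 -2.3]
0.88 [439.0, 124.9, 155.1, 89.5] [441.4 354.7 -23. ] 0.0 [ 1.29585787e-02  4.65798948e-02 -7.32117053e-05]
0.66 [242.9, 155.1, 153.8, 215.6] [437.5 352.5 -22.6] 0.913 [ 3.53754898  2.80831275 -0.00977548]
67.50825269016505 [571.092 166.56 ] [ 1.24228451e+02 -1.91753274e+02 -4.40322331e-02]
```

View pics/w7.png

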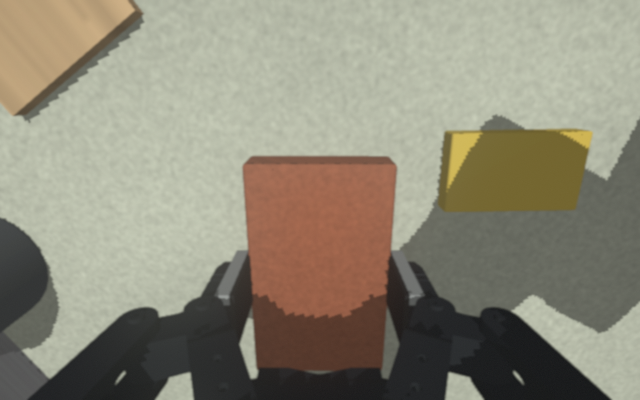

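The slip is held level and centred; its leading end is about 50 mm ahead of the TCP. I carry it to 30 mm beyond the goal and turn it into line.

Emit:
move_arm:
  deltas:
    - [0,20.7,-32,0,0,0,0]
    - [0,20.7,-32,0,0,0,0]
    - [0,20.7,-32,0,0,0,0]
    - [0,20.7,-32,0,0,0,0]
    - [0,20.7,-32,0,0,0,0]
    - [0,20.7,-32,0,0,0,0]

```text
clock: 12.08
eef_pos: [0.5701, 0.1642, 0.1248]
tool_rot: [-0.556, 0.831, 0.001, -0.002]
ft_force: [0.4, 0.6, -2.5]
grip_width: 0.0582
grasp_force: 65.2
```

Emit:
move_arm:
  deltas:
    - [0,0,0,0,0,0,-6.8]
    - [0,0,0,0,0,0,-6.8]
    - [0,0,0,0,0,0,-6.8]
    - [0,0,0,0,0,0,-6.8]
    - [0,0,0,0,0,0,-6.8]
    - [0,0,0,0,0,0,0]
    - [0,0,0,0,0,0,0]

```text
clock: 12.67
eef_pos: [0.5697, 0.1658, 0.1254]
tool_rot: [0.773, -0.634, -0.001, 0.002]
ft_force: [-0.0, 0.7, -1.5]
grip_width: 0.0578
grasp_force: 65.4
```

```bash
cat >> m.py <<'E'
def rel(s,M):
    e=np.array([589.4,76.4]);u=np.array([-.199,.98]);v=np.array([.98,.199]);d=s["eef_pos"][:2]*1000-e
    print("row y",(d@u).round(1),"row x",(d@v).round(1),"yaw",np.degrees(np.arctan2(-M[0,1],M[1,1])).round(2))
E
python3 - <<'E'
from m import *
s,M=info();rel(s,M)
E
```

```text
t 12.67 tcp [569.7 165.8 125.4] y ax [-0.98  -0.197  0.004] z [-0.004 -0.001 -1.   ] w 57.8 F [-0.   0.7 -1.5]
row y 91.5 row x -1.5 yaw 101.33
```

Emit:
move_arm:
  deltas:
    - [0,8,-1.5,30,0,0,0]
    - [0,9,0,35,0,0,0]
    - [0,0,0,20,0,0,0]
    - [0,0,0,7,0,0,0]
    - [0,0,0,0,0,0,0]
    - [0,0,0,0,0,0,0]

```text
clock: 13.17
eef_pos: [0.576, 0.1501, 0.0357]
tool_rot: [0.774, -0.633, -0.0, 0.0]
ft_force: [1.2, 0.1, -1.2]
grip_width: 0.0583
grasp_force: 65.3
```

Run:
```python
from m import *
s,M=info();rel(s,M)
im=bot.camera("wrist"); cv2.imwrite("pics/w8.png",im)
```

```text
t 13.17 tcp [576.  150.1  35.7] y ax [-0.98  -0.199  0.   ] z [-0.  0. -1.] w 58.3 F [ 1.2  0.1 -1.2]
row y 74.9 row x 1.5 yaw 101.46
```

View pics/w8.png

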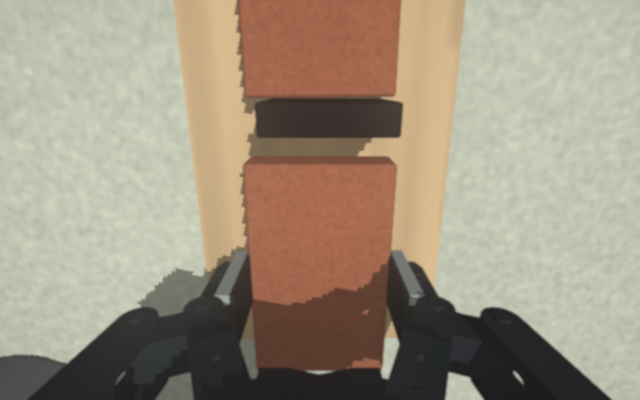

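The slip is in line with the glued row (centres at x≈320 and 321). The gap to the spacer is about 12 mm, and the spacer's centre is about 6.6 mm from the glued end. I lower to just above the panel, then slide up.

Emit:
move_arm:
  deltas:
    - [0,0,0,5,0,0,0]
    - [0,0,0,4,0,0,0]
    - [0,3,0,1.2,0,0,0]
    - [0,3,0,0,0,0,0]
    - [0,2,0,0,0,0,0]
    - [0,2,0,0,0,0,0]
    - [0,1,0,0,0,0,0]
    - [0,0,0,0,0,0,0]
    - [0,0,0,0,0,0,0]

```text
clock: 13.97
eef_pos: [0.5782, 0.139, 0.0255]
tool_rot: [0.774, -0.633, 0.0, -0.0]
ft_force: [0.6, 0.0, -2.6]
grip_width: 0.0586
grasp_force: 65.4
```

Run:
```python
from m import *
s,M=info();rel(s,M)
```

```text
t 13.97 tcp [578.2 139.   25.5] y ax [-0.98  -0.199 -0.   ] z [ 0.  0. -1.] w 58.6 F [ 0.6  0.  -2.6]
row y 63.5 row x 1.5 yaw 101.49
```

Emit:
move_arm:
  deltas:
    - [0,0.7,0,0.7,0,0,0]
    - [0,0,0,0.5,0,0,0]
    - [0,0,0,0.5,0,0,0]
    - [0,0,0,0,0,0,0]
    - [0,0,0,0,0,0,0]

```text
clock: 14.38
eef_pos: [0.5783, 0.1384, 0.024]
tool_rot: [0.774, -0.633, 0.0, -0.0]
ft_force: [-0.7, -0.1, 0.6]
grip_width: 0.0584
grasp_force: 65.7
```

Run:
```python
from m import *
s,M=info();rel(s,M)
im=bot.camera("wrist"); cv2.imwrite("pics/w9.png",im)
for r in range(85,175,4): print(r,im[r,320],im[r,262])
```

```text
t 14.38 tcp [578.3 138.4  24. ] y ax [-0.98 -0.2  -0.  ] z [ 0. -0. -1.] w 58.4 F [-0.7 -0.1  0.6]
row y 63.0 row x 1.4 yaw 101.51
85 [ 79 106 167] [ 81 108 167]
89 [ 81 108 171] [ 82 109 169]
93 [ 79 105 166] [ 81 106 166]
97 [ 81 108 169] [ 80 107 167]
101 [ 80 105 168] [ 80 107 166]
105 [ 80 106 169] [ 80 106 164]
109 [ 81 108 171] [ 82 109 168]
113 [ 79 105 165] [ 82 109 169]
117 [ 78 104 165] [ 82 108 169]
121 [ 80 106 168] [ 83 109 170]
125 [ 81 105 167] [ 85 111 173]
129 [ 68  91 142] [ 76 101 155]
133 [37 41 56] [51 61 75]
137 [37 42 56] [46 54 65]
141 [41 45 58] [47 55 66]
145 [45 48 60] [51 58 68]
149 [45 48 59] [52 59 68]
153 [44 47 59] [51 59 68]
157 [44 46 57] [51 57 67]
161 [45 48 59] [51 58 67]
165 [44 47 58] [51 58 68]
169 [43 45 57] [50 58 69]
173 [44 47 59] [51 58 69]
```

Emit:
move_arm:
  deltas:
    - [0,0.7,0,0.6,0,0,0]
    - [0,0,0,0.4,0,0,0]
    - [0,0,0,0,0,0,0]
    - [0,0,0,0,0,0,0]

```text
clock: 14.77
eef_pos: [0.5783, 0.1384, 0.0239]
tool_rot: [0.775, -0.633, -0.0, -0.001]
ft_force: [-4.0, 1.2, 7.6]
grip_width: 0.0582
grasp_force: 66.4
```

Run:
```python
from m import *
s,M=info();rel(s,M)
```

```text
t 14.77 tcp [578.3 138.4  23.9] y ax [-0.98  -0.2   -0.001] z [ 0.     0.001 -1.   ] w 58.2 F [-4.   1.2  7.6]
row y 63.0 row x 1.4 yaw 101.53
```

On the panel (7.6 N). I release and rise.

Emit:
move_arm:
  deltas:
    - [0.75,0,0,-0.5,0,0,0]
    - [0.85,0,0,0,0,0,0]
    - [1,0,0,0,0,0,0]
    - [1,0,0,0,0,0,0]
    - [1,0,0,0,0,0,0]
    - [1,0,0,-10,0,0,0]
    - [1,0,0,-25,0,0,0]
    - [1,0,0,-35,0,0,0]
    - [1,0,0,-35,0,0,0]
    - [1,0,0,-20,0,0,0]

```text
clock: 15.6
eef_pos: [0.5801, 0.1381, 0.1531]
tool_rot: [0.774, -0.633, 0.002, -0.002]
ft_force: [0.5, -0.7, -0.0]
grip_width: 0.0856
grasp_force: 0.0
```

Emit:
move_arm:
  deltas:
    - [1,20,0,-10,0,0,0]
    - [1,20,0,0,0,0,0]
    - [1,0,0,0,0,0,0]
    - [1,0,0,0,0,0,0]

```text
clock: 15.93
eef_pos: [0.5866, 0.0978, 0.1591]
tool_rot: [0.774, -0.633, 0.0, -0.0]
ft_force: [0.6, 0.0, 0.0]
grip_width: 0.0855
grasp_force: 0.0
```

Run:
```python
from m import *
s,M=info();rel(s,M)
im=bot.camera("wrist"); 
cv2.imwrite("pics/w10.png",im)
for k in bot.outline_of("slip","wrist")[:3]: print(k["conf"],k["rect"],fitbox(k["pixels"],(60,100,18),[577,137,11.5],12))
```

```text
t 15.93 tcp [586.6  97.8 159.1] y ax [-0.98  -0.198 -0.001] z [ 0.001  0.    -1.   ] w 85.5 F [0.6 0.  0. ]
row y 21.5 row x 1.5 yaw 101.4
0.75 [284.3, 173.4, 73.0, 113.4] (array([575. , 142.4,  12.1]), np.float64(0.868))
0.64 [289.6, 163.5, 71.1, 21.5] (array([572.4, 127. ,  16.9]), np.float64(0.172))
```

View pics/w10.png

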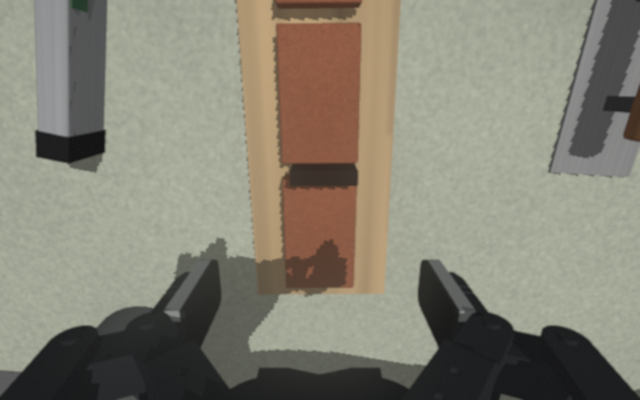

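The row reads glued end at row 163, spacer standing at (322,174), then the slip flat to row 287, centred at x≈320. The slip centre is about 62–63 mm from the end face, so it is in line and within tolerance. I hand in the job.

```bash
python3 -c "
from workcell import bot
print(bot.job_done())"
```

```text
the job is handed in; nothing more can be done
None
```

I've handed in the job: the thin spacer stands in the joint and the loose slip lies flat against it, in line with the row, its centre measured at about 62–63 mm from the glued end. I kept clear of the bystanders, and the hand-in call gave no verdict.

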